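Dust the sample, then index the slide to its notch

TASK

Dust the green sample that is clipped in the slide carriage: with the carriage still at its loading end, push the black nozzle cap of the fixed canister right down, then let it spring back up. Then take the carriage by its red handle and slide it along the rail, away from the loading end, until you feel the spring ball click into the notch of the brass strip; do not run it into the far stop. Finish there, with the ball seated in the notch and the fingers still gripping the handle; leave everything else on the worktop where it is.

Things in the scene. Friction and masses are not known exactly. Their poses are not given: they have to be found in the camera images.
- slide_rail: Slide screwed to the worktop: grey base 150 x 340 x 10 mm, two steel rods along its y between 36 mm high end blocks. Origin at the underside, midway between the end blocks. The carriage leaves the loading end towards its +y; canister on its +x side; on its -x side (robot side) the brass strip with one V notch, 12 mm wide, 4 mm deep, whose place differs each time.
- handle (a point): Grip point on the carriage's red upright handle, 16 mm below its top. The handle is a bar 16 mm thick along the rail (y), 30 mm across it (x), top 76 mm and foot 36 mm above the worktop, on a plate 100 x 70 mm. Axes as slide_rail. Grip from above, fingers closing along y. The green sample stands 54 mm to +x of it, top 58 mm above the worktop.
- carriage (a joint): How far the carriage has slid towards slide_rail's +y, in m: 0 at the loading stop, 0.16 at the far stop. It starts between 0 and 0.02; the notch lies somewhere from 0.06 to 0.12. Sliding takes about 1 to 2 N and it stays where it is left.
- detent_ball (a joint): How far the carriage's sprung ball stands out below its guide, in m: about 0.001 on the flat of the strip, about 0.0036 fully seated in the notch. Within 6 mm of the notch's middle the spring draws the carriage to the middle with about 10 N, which centres it if the handle is let free; pushing it on out of the notch takes about 12 N.
- cap_top (a point): Centre of the top of the canister's black nozzle cap (26 mm across, top about 141 mm above the worktop; white canister 48 mm across with a green band, fixed in a clamp foot). A thin orange spray tube points from it towards the sample. Push straight down.
- nozzle_cap (a joint): How far the nozzle cap is pushed down, in m: 0 up, 0.006 fully down. A spring returns it; it takes about 2 N to start and 6 N to be fully down.
- slide_box: Bystander: wooden slide box 63x91x36 mm; origin at its underside. Leave it alone.
- wash_bottle: Bystander: white wash bottle with red cap, 171 mm tall; origin at its underside. Leave it alone.
- dropper_bottle: Bystander: dropper bottle with black teat, 100 mm tall; origin at its underside. Leave it alone.
- test_block: Bystander: round steel test block, 60 mm across, 14 mm thick; origin at its underside. Leave it alone.
- loupe: Bystander: black stand loupe, 33 mm across, 35 mm tall; origin at its underside. Leave it alone.
- red_sample: Bystander: dark red round moulded sample, 30 mm across, 16 mm tall; origin at its underside. Leave it alone.
- brown_sample: Bystander: brown round moulded sample, 30 mm across, 16 mm tall; origin at its underside. Leave it alone.
- brush: Bystander: slim dust brush, 170 mm long, lying; origin at its underside. Leave it alone.

How it is judged:
By the outcome, as a careful person would: the job done as asked, in the order asked, and still so for the second after the job is handed in, while the arm keeps its last pose, push and grip.
It also fails if it takes over 59 s, if anything falls off the work surface, if the arm or the gripper's body presses on something with over 40 N, if the wrist force passes 120 N, or if a joint passes its speed limit or range.

ROBOT

A 6-joint arm with a two-finger parallel gripper is mounted at the origin on a cart in front of the work surface, level with it; the furniture and walls round the work are solid. World frame = base frame: x ahead of the robot, y to its left, z up, the work surface at z = 0. Lengths are in m, angles in rad, forces in N, time in s.
With the tool pointing down it reaches from about 0.35 to 0.85 m from the base axis. Payload 8.1 kg.
Tool frame: the origin (TCP) lies on the centre line of the jaws, within the pads' length; the fingertips stand 22 mm ahead of it and the grasp point (between the pads) lies 3 mm ahead of it; z points along the fingers, y is the direction in which the jaws open and shut (so a half turn about z gives the same grasp; the last joint's range is limited). The gripper opens to 85 mm and grips with 20 to 120 N. Pads are 22 mm wide; open, the fingers measure 114 mm over their backs; the gripper's body (76 mm by 85 mm) begins 54 mm behind the grasp point. The pads swing forward as they close: fully open they stand 13 mm farther back than shut.
Start: joints at [-1.192, 0.13, 1.488, -0, 1.523, -0.085], TCP at [0.268, -0.537, 0.253] pointing down, gripper open.
Joint ranges: [-2.96, 2.96], [-0.89, 2.26], [0.02, 2.5], [-1.34, 4.48], [0, 2.73], [-2.66, 2.66]. Speed limits (rad/s): [2.39, 2.39, 2.79, 3.14, 3.14, 3.14].

INTERFACE

Orientations are given as a rotation vector (axis times angle).
In Python, from rig import ctrl gives the robot as it stands. The module is installed in compiled form; this text tells all that it offers.
- The arm moves only by the tool drive_tool, never from a script. Its argument "plan" is a list of rows, each an object of numbers: "tx", "ty", "tz": the shift along the tool's x, y, z in m; "yaw": the turn about the tool's z in rad; "fingers": the gripper's target within -1 to 1 (fully open at 1, half-way at 0, shut at -1). In form: [{"tx": .., "ty": .., "tz": .., "yaw": .., "fingers": ..}, ...]. A call has 1 to 8 rows; each row shifts and turns the commanded pose from where the row before left it, along the tool's axes as they then stand; what a row does not reach is not made up. A row lasts 1/10 s, in which the tool goes at most 50 mm and 8.59 degrees, less where a joint would pass 70% of its speed; a pose out of reach is approached as far as the arm can. A call is refused whole if a number of a shift passes 0.05 or a number of a turn 0.15, either way. A call with a gripper value outside its range is refused whole. The fingers move at their own pace and stop on an object; the grip force is fixed at half the most. Time passes only in rows, so rows that do not move let the fingers close. It gives the time, the measured TCP pose, the force and the opening at its end, in the units of the state.
- ctrl.observe(): the state, without advancing time (a new reading comes with each control period).
- ctrl.camera(name): name is "scene" or "top" or "wrist"; returns a dict with "img" (384x512x3 uint8, red, green, blue), "camera_matrix" (3x3 intrinsics, pixels), "k1" (the pictures are not rectified: a ray, as slopes to the right and down, at radius r is drawn at 1 + k1 r^2 times it, then the intrinsics apply), "cam_to_world" (4x4, takes a point from camera to world coordinates). Camera axes: x right, y down, z forward; pixel columns grow to the right and rows downward; lengths in m; the calibration is good to about 2 mm. A picture is of the moment at which its call begins. There is no depth.
- ctrl.job_done(): hands the job in, once; it reports no verdict.
The state is a dict: "t": time; "q": joint angles; "qd": joint speeds; "joint_torque": joint torques, N m; "ee_pos": TCP position; "tool_rot": TCP orientation; "ft_force": force on the tool from outside, world axes, zero at the start; "moment": the same for the moment, N m; "width": opening from 0.0 (shut) to 1.0 (fully open).
Only numpy, scipy, OpenCV 4.12 (cv2) and the standard library are available. Lean on these libraries where they do the work, as an engineer would, in place of code of your own. Each camera call takes 0.05 s, during which the arm holds its last target. There are 200 camera calls.

## Working session

There is one attempt and no reset: what is moved stays moved. The work goes in short steps, Python scripts to look and compute and a tool call to move; the robot and the scene stay as the last step left them, time stands still between calls to the robot, and variables do not carry over. Pictures are saved under pics/ and viewed, about 8 in all and at most 12, crops included, and the job is handed in when it is done.

Besides the shell and the picture viewer there is one more tool, called after "Emit:" as name(argument=value, ...) on one line, values as JSON. drive_tool: Moves the arm, as the interface text tells. Its arguments: {"type":"object","properties":{"plan":{"type":"array","items":{"type":"object","properties":{"tx":{"type":"number"},"ty":{"type":"number"},"tz":{"type":"number"},"yaw":{"type":"number"},"fingers":{"type":"number"}}}}},"required":["plan"]}

```bash
mkdir -p pics
cat > h.py <<'E'
import numpy as np, cv2
from rig import ctrl
def shot(n,f=None):
    c=ctrl.camera(n)
    if f: cv2.imwrite('pics/'+f,c['img'][:,:,::-1])
    return c
def ray(c,u,v):
    K=c['camera_matrix']; D=np.array([c['k1'],0,0,0,0.])
    p=cv2.undistortPoints(np.array([[[u,v]]],float),K,D)[0,0]
    T=c['cam_to_world']; return T[:3,3],T[:3,:3]@np.array([p[0],p[1],1])
def onz(c,u,v,z):
    o,d=ray(c,u,v); return o+d*(z-o[2])/d[2]
def proj(c,P):
    T=np.linalg.inv(c['cam_to_world']); r,_=cv2.Rodrigues(T[:3,:3])
    return cv2.projectPoints(np.array(P,float).reshape(-1,1,3),r,T[:3,3],c['camera_matrix'],np.array([c['k1'],0,0,0,0.]))[0][:,0]
def tri(c1,p1,c2,p2):
    o1,d1=ray(c1,*p1);o2,d2=ray(c2,*p2)
    s=np.linalg.lstsq(np.c_[d1,-d2],o2-o1,rcond=None)[0]
    a,b=o1+s[0]*d1,o2+s[1]*d2; return (a+b)/2,np.linalg.norm(a-b)
E
python3 - <<'E'
from h import *
import pickle
s=ctrl.observe(); print({k:np.round(v,3) for k,v in s.items()})
a=shot('top','top0.png'); b=shot('scene','scene0.png'); pickle.dump((a,b),open('c0.pkl','wb'))
for c in (a,b): print(np.round(c['cam_to_world'],3))
E
```

```text
{'t': np.float64(0.0), 'q': array([-1.192,  0.131,  1.489,  0.   ,  1.523, -0.085]), 'qd': array([-0.002, -0.001, -0.001, -0.003, -0.001, -0.002]), 'joint_torque': array([-0.0000e+00, -5.6940e+01, -5.0055e+01, -0.0000e+00,  1.5000e-02,
       -0.0000e+00]), 'ee_pos': array([ 0.268, -0.536,  0.252]), 'tool_rot': array([-3.056, -0.722,  0.   ]), 'ft_force': array([-0.174,  0.137,  0.207]), 'moment': array([0.031, 0.011, 0.029]), 'width': np.float64(0.999)}
[[ 2.200e-02 -9.840e-01  1.790e-01  3.370e-01]
 [-1.000e+00 -2.300e-02  0.000e+00  1.000e-03]
 [ 4.000e-03 -1.790e-01 -9.840e-01  1.575e+00]
 [ 0.000e+00  0.000e+00  0.000e+00  1.000e+00]]
[[-0.621 -0.448  0.643 -0.055]
 [-0.784  0.35  -0.514  0.518]
 [ 0.006 -0.823 -0.568  0.699]
 [ 0.     0.     0.     1.   ]]
```

View pics/top0.png

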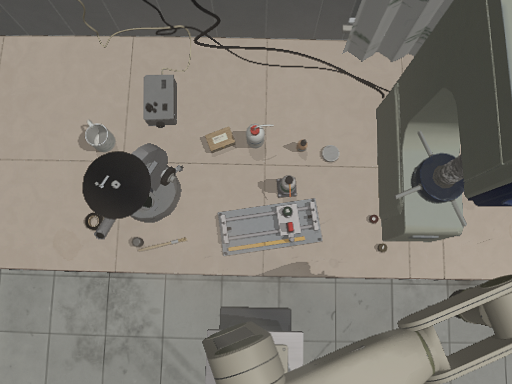

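View pics/scene0.png

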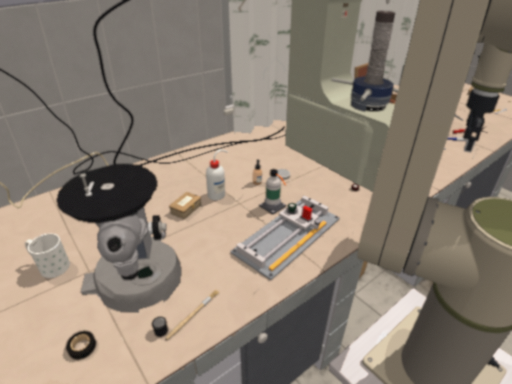

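The top view shows the rail around (270,226), with the carriage at its right (-y) end, the red handle at (290,227) and the canister at (288,186). I'll zoom in on both views.

Run:
```python
from h import *
import pickle
a,b=pickle.load(open('c0.pkl','rb'))
A=cv2.resize(a['img'][165:260,210:330],None,fx=5,fy=5,interpolation=cv2.INTER_CUBIC)
B=cv2.resize(b['img'][160:280,225:345],None,fx=4,fy=4,interpolation=cv2.INTER_CUBIC)
im=np.zeros((960,600,3),np.uint8); im[:475,:600]=A; im[480:960,:480]=B
cv2.imwrite('pics/z.png',cv2.resize(im,None,fx=.62,fy=.62)[:,:,::-1]) if 0 else None
cv2.imwrite('pics/zA.png',A[:,:,::-1])
def blob(c,m,box):
    mm=np.zeros(m.shape,np.uint8); x0,y0,x1,y1=box; mm[y0:y1,x0:x1]=m[y0:y1,x0:x1]
    n,l,s,ce=cv2.connectedComponentsWithStats(mm); return [(s[i].tolist(),ce[i].round(1).tolist()) for i in range(1,n) if s[i,4]>6]
for c,box in ((a,(210,165,330,260)),(b,(225,160,345,280))):
    h=cv2.cvtColor(c['img'],cv2.COLOR_RGB2HSV); H,S,V=h[...,0],h[...,1],h[...,2]
    print('red',blob(c,((H<8)|(H>172))&(S>150)&(V>80),box))
    print('brass',blob(c,(H>12)&(H<28)&(S>120)&(V>120),box))
    print('black',blob(c,(V<60),box))
    print('green',blob(c,(H>45)&(H<95)&(S>50),box))
```

```text
red [([288, 222, 5, 9, 29], [290.2, 226.2])]
brass [([299, 237, 5, 3, 9], [301.6, 237.7])]
black []
green []
red [([302, 206, 10, 14, 99], [306.6, 212.1])]
brass [([270, 221, 56, 49, 308], [296.1, 246.3])]
black [([256, 165, 3, 4, 7], [257.1, 166.6]), ([271, 170, 6, 6, 25], [273.2, 172.6]), ([288, 207, 7, 6, 32], [291.1, 209.8])]
green [([267, 190, 13, 9, 96], [272.6, 194.1]), ([289, 207, 6, 5, 19], [291.6, 209.1])]
```

View pics/zA.png

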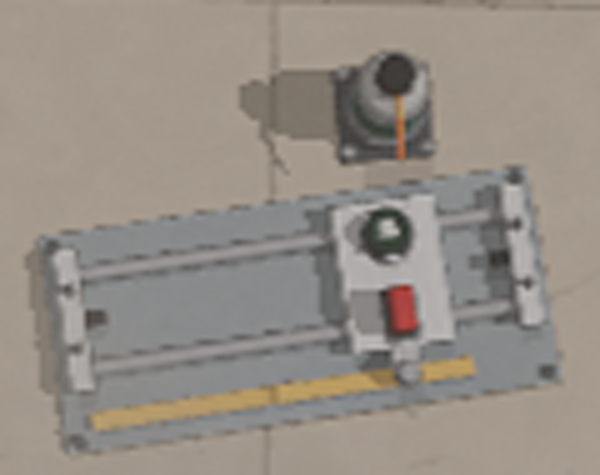

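The zoom shows the cap top at about crop (395,74), the handle at (400,308), the base corners, and a dark mark in the brass strip near (275,393), probably the notch.

Run:
```python
from h import *
import pickle
a,b=pickle.load(open('c0.pkl','rb'))
f=lambda u,v:((u+.5)/5-.5+210,(v+.5)/5-.5+165)
cs=[onz(a,*f(*p),0.01)[:2] for p in ((40,238),(520,168),(561,380),(68,452))]
print(np.round(cs,4)); c=np.mean(cs,0)
yv=(cs[0]+cs[3]-cs[1]-cs[2])/2; xv=(cs[0]+cs[1]-cs[2]-cs[3])/2
print('base',c,np.linalg.norm(yv),np.linalg.norm(xv),'ang y',np.degrees(np.arctan2(-yv[0],yv[1])),'ang x',np.degrees(np.arctan2(xv[1],xv[0])))
th=np.arctan2(-yv[0],yv[1]); R=np.array([[np.cos(th),-np.sin(th)],[np.sin(th),np.cos(th)]])
capT=onz(a,*f(395,74),.141); print('cap top',capT,'tri',tri(a,f(395,74),b,(272.8,172)))
hT=onz(a,290.2,226.2,.065); print('handle',hT,'tri',tri(a,(290.2,226.2),b,(306.6,212.1)))
nt=onz(a,*f(275,393),.012)
for n,p in (('cap',capT),('handle',hT),('mark',nt),('guide',onz(a,*f(408,370),.03))): print(n,R.T@(p[:2]-c))
```

```text
[[ 0.5425  0.1343]
 [ 0.5985 -0.1942]
 [ 0.4534 -0.2223]
 [ 0.3976  0.1102]]
base [ 0.49800078 -0.0430046 ] 0.33522492606972126 0.14731965011392278 ang y 9.598421943005075 ang x 10.209859616985392
cap top [ 0.63535298 -0.09836807  0.141     ] tri (array([ 0.63710268, -0.09859694,  0.13390082]), np.float64(0.0007508647592516108))
handle [ 0.49433099 -0.11047405  0.065     ] tri (array([ 0.49448768, -0.11155317,  0.05740359]), np.float64(0.0016411467351747108))
cap [ 0.12619796 -0.07749074]
handle [-0.01486837 -0.06591301]
mark [-0.05444116  0.0239809 ]
guide [-0.05330479 -0.0658495 ]
```

Run:
```python
from h import *
import pickle
from scipy.spatial.transform import Rotation as Ro
a,b=pickle.load(open('c0.pkl','rb'))
for p in ((380,240),(377,100),(455,238)):
  for z in (0,.3): print(p,z,onz(a,*p,z).round(3))
s=ctrl.observe(); R=Ro.from_rotvec(s['tool_rot']).as_matrix(); print(R.round(3))
th=np.radians(9.9); yv=np.array([-np.sin(th),np.cos(th),0])
c=R.T@yv; print('yaw needed', np.arctan2(-c[0],c[1]), 'or +-pi')
p=np.array([.636,-.0985,.2])
for t in ([.42,-.1,.252],[.636,-.0985,.252]): print(R.T@(np.array(t)-s['ee_pos']))
```

```text
(380, 240) 0 [ 0.46  -0.424  0.   ]
(380, 240) 0.3 [ 0.437 -0.343  0.3  ]
(377, 100) 0 [ 0.967 -0.427  0.   ]
(377, 100) 0.3 [ 0.847 -0.345  0.3  ]
(455, 238) 0 [ 0.472 -0.687  0.   ]
(455, 238) 0.3 [ 0.446 -0.556  0.3  ]
[[ 0.894  0.447 -0.001]
 [ 0.447 -0.894  0.002]
 [ 0.    -0.002 -1.   ]]
yaw needed -2.8505861459617363 or +-pi
[ 0.33084162 -0.32221047  0.00091864]
[ 0.52469479 -0.22692574  0.00078433]
```

Emit:
drive_tool(plan=[{"tx": 0.033, "ty": -0.032, "fingers": -1}, {"tx": 0.033, "ty": -0.032, "fingers": -1}, {"tx": 0.033, "ty": -0.032, "fingers": -1}, {"tx": 0.033, "ty": -0.032, "fingers": -1}, {"tx": 0.033, "ty": -0.032, "fingers": -1}, {"tx": 0.033, "ty": -0.032, "fingers": -1}, {"tx": 0.033, "ty": -0.032, "fingers": -1}, {"tx": 0.033, "ty": -0.032, "fingers": -1}])

```text
invalid input
```

Emit:
drive_tool(plan=[{"yaw": 0.145, "fingers": -1}, {"yaw": 0.146, "fingers": -1}, {"fingers": -1}])

```text
invalid input
```

```bash
cat > st.py <<'E'
from h import *
from scipy.spatial.transform import Rotation as Ro
import sys
def st(*T):
    s=ctrl.observe(); R=Ro.from_rotvec(s['tool_rot']).as_matrix()
    print('t',s['t'],'p',s['ee_pos'].round(4),'f',np.round(s['ft_force'],1),'w',s['width'],'railang',np.degrees(np.arctan2(R[1,0],R[0,0])).round(2), 'tilt',R[:2,2].round(3))
    for t in T: print('d',(R.T@(np.array(t)-s['ee_pos'])).round(4))
E
python3 -c "
from st import *
st([.636,-.0985,.252])"
```

```text
t 0.1 p [ 0.2682 -0.5362  0.2523] f [ 0.7 -0.  -0.5] w 0.9973368508683659 railang 26.57 tilt [-0.001  0.002]
d [ 0.5247 -0.2269  0.0008]
```

Emit:
drive_tool(plan=[{"tx": 0.033, "ty": -0.032, "tz": 0.0, "yaw": 0.0, "fingers": -1}, {"tx": 0.033, "ty": -0.032, "tz": 0.0, "yaw": 0.0, "fingers": -1}, {"tx": 0.033, "ty": -0.032, "tz": 0.0, "yaw": 0.0, "fingers": -1}, {"tx": 0.033, "ty": -0.032, "tz": 0.0, "yaw": 0.0, "fingers": -1}, {"tx": 0.033, "ty": -0.032, "tz": 0.0, "yaw": 0.0, "fingers": -1}, {"tx": 0.033, "ty": -0.032, "tz": 0.0, "yaw": 0.0, "fingers": -1}, {"tx": 0.033, "ty": -0.032, "tz": 0.0, "yaw": 0.0, "fingers": -1}, {"tx": 0.033, "ty": -0.032, "tz": 0.0, "yaw": 0.0, "fingers": -1}])

```text
t: 0.9
ee_pos: [0.39, -0.1877, 0.253]
tool_rot: [-3.057, -0.721, 0.0]
ft_force: [0.3, 0.2, 0.6]
width: -0.002
```

Emit:
drive_tool(plan=[{"tx": 0, "ty": 0, "tz": 0, "yaw": 0.145, "fingers": -1}, {"tx": 0, "ty": 0, "tz": 0, "yaw": 0.146, "fingers": -1}, {"tx": 0, "ty": 0, "tz": 0, "yaw": 0, "fingers": -1}])

```text
t: 1.2
ee_pos: [0.39, -0.1889, 0.253]
tool_rot: [-3.13, -0.269, 0.001]
ft_force: [0.5, -1.1, -0.7]
width: 0.002
```

```bash
python3 -c "
from st import *
st([.636,-.0985,.252])"
```

```text
t 1.2 p [ 0.39   -0.1889  0.253 ] f [ 0.5 -1.1 -0.7] w 0.0024390827276058857 railang 9.83 tilt [-0.  0.]
d [ 0.2578 -0.0471  0.0009]
```

Emit:
drive_tool(plan=[{"tx": 0.043, "ty": -0.008, "tz": 0, "yaw": 0, "fingers": -1}, {"tx": 0.043, "ty": -0.008, "tz": 0, "yaw": 0, "fingers": -1}, {"tx": 0.043, "ty": -0.008, "tz": 0, "yaw": 0, "fingers": -1}, {"tx": 0.043, "ty": -0.008, "tz": 0, "yaw": 0, "fingers": -1}, {"tx": 0.043, "ty": -0.008, "tz": 0, "yaw": 0, "fingers": -1}, {"tx": 0.043, "ty": -0.007, "tz": 0, "yaw": 0, "fingers": -1}, {"tx": 0, "ty": 0, "tz": 0, "yaw": 0, "fingers": -1}])

```text
t: 1.9
ee_pos: [0.6387, -0.097, 0.2492]
tool_rot: [-3.127, -0.281, 0.006]
ft_force: [-0.2, -0.5, -1.3]
width: -0.002
```

```bash
python3 -c "
from st import *
import pickle
st([.636,-.0985,.2])
c=shot('wrist'); pickle.dump(c,open('w1.pkl','wb'))
print(c['cam_to_world'].round(3), proj(c,[[.636,-.0985,.141]]))
cv2.imwrite('pics/w1.png',c['img'][:,:,::-1])"
```

```text
t 1.9 p [ 0.6387 -0.097   0.2492] f [-0.2 -0.5 -1.3] w -0.0021948711048482587 railang 10.29 tilt [-0.004  0.002]
d [-0.0027  0.0011  0.0492]
[[ 0.178 -0.933 -0.312  0.717]
 [-0.984 -0.17  -0.054 -0.083]
 [-0.002  0.316 -0.949  0.369]
 [ 0.     0.     0.     1.   ]] [[259.68288896 201.54604112]]
```

View pics/w1.png

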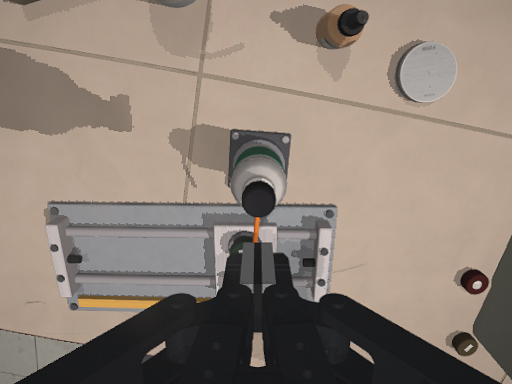

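The wrist view shows the cap top at about (259,198), close to the predicted (260,201), and the far base corners at (50,204) and (336,206).

```bash
python3 -c "
from st import *
import pickle
c=pickle.load(open('w1.pkl','rb'))
h=c['img'].astype(int).max(2)[175:225,235:285]<45
n,l,s,ce=cv2.connectedComponentsWithStats(h.astype(np.uint8)); print(s,ce)
m=(l==1+np.argmax(s[1:,4])).astype(np.uint8)
k=cv2.minEnclosingCircle(cv2.findNonZero(m)); print(k)
p=onz(c,259,198,.141); print(p); st([p[0],p[1],.165])
P=[onz(c,*q,.01) for q in ((48,203),(337,206),(71,310))]; d=P[0]-P[1]; print(np.round(P,4),np.linalg.norm(d),np.degrees(np.arctan2(-d[0],d[1])),(P[1]+P[2])/2)
"
```

```text
[[   0    0   50   50 1635]
 [   7    6   33   36  864]
 [  12   27    1    1    1]] [[24.88746177 25.19082569]
 [23.78125    23.18981481]
 [12.         27.        ]]
((22.69565200805664, 23.7391300201416), 17.888273239135742)
[ 0.63858881 -0.09752457  0.141     ]
t 1.95 p [ 0.6369 -0.0981  0.2502] f [ 0.2 -0.4 -0.2] w -0.0003937033617215643 railang 10.23 tilt [-0.004  0.001]
d [ 0.0021 -0.0001  0.0852]
[[ 0.5431  0.1354  0.01  ]
 [ 0.5999 -0.196   0.01  ]
 [ 0.3953  0.1094  0.01  ]] 0.33620543228351113 9.718185074525165 [ 0.49759038 -0.04328347  0.01      ]
```

Emit:
drive_tool(plan=[{"tx": 0.001, "ty": 0, "tz": 0.025, "yaw": 0, "fingers": -1}, {"tx": 0, "ty": 0, "tz": 0.025, "yaw": 0, "fingers": -1}, {"tx": 0, "ty": 0, "tz": 0.02, "yaw": 0, "fingers": -1}, {"tx": 0, "ty": 0, "tz": 0.01, "yaw": 0, "fingers": -1}, {"tx": 0, "ty": 0, "tz": 0, "yaw": 0, "fingers": -1}, {"tx": 0, "ty": 0, "tz": 0, "yaw": 0, "fingers": -1}])

```text
t: 2.55
ee_pos: [0.6372, -0.0993, 0.1746]
tool_rot: [3.129, 0.272, 0.002]
ft_force: [0.4, -0.3, 1.0]
width: 0.002
```

Emit:
drive_tool(plan=[{"tx": 0, "ty": 0, "tz": 0.005, "yaw": 0, "fingers": -1}, {"tx": 0, "ty": 0, "tz": 0, "yaw": 0, "fingers": -1}])

```text
t: 2.75
ee_pos: [0.6374, -0.0989, 0.1689]
tool_rot: [3.129, 0.271, 0.002]
ft_force: [-0.1, -0.1, -0.6]
width: 0.002
```

```bash
python3 -c "
from st import *
st([.6375,-.098,.165])"
```

```text
t 2.75 p [ 0.6374 -0.0989  0.1689] f [-0.1 -0.1 -0.6] w 0.0021596057576335507 railang 9.92 tilt [ 0.001 -0.   ]
d [ 0.0003 -0.0008  0.0039]
```

Emit:
drive_tool(plan=[{"tx": 0, "ty": -0.0005, "tz": 0.004, "yaw": 0, "fingers": -1}, {"tx": 0, "ty": 0, "tz": 0.002, "yaw": 0, "fingers": -1}, {"tx": 0, "ty": 0, "tz": 0, "yaw": 0, "fingers": -1}])

```text
t: 3.05
ee_pos: [0.6372, -0.0982, 0.1623]
tool_rot: [3.13, 0.271, 0.001]
ft_force: [0.5, -0.3, 2.2]
width: -0.003
```

Emit:
drive_tool(plan=[{"tx": 0, "ty": 0, "tz": 0.003, "yaw": 0, "fingers": -1}, {"tx": 0, "ty": 0, "tz": 0, "yaw": 0, "fingers": -1}])

```text
t: 3.25
ee_pos: [0.6373, -0.0982, 0.1595]
tool_rot: [3.13, 0.271, 0.001]
ft_force: [0.1, 0.9, 3.9]
width: -0.0
```

Emit:
drive_tool(plan=[{"tx": 0, "ty": 0, "tz": 0.002, "yaw": 0, "fingers": -1}, {"tx": 0, "ty": 0, "tz": 0, "yaw": 0, "fingers": -1}])

```text
t: 3.45
ee_pos: [0.6373, -0.0982, 0.1576]
tool_rot: [3.13, 0.271, 0.001]
ft_force: [-0.1, 0.7, 4.7]
width: 0.001
```

Emit:
drive_tool(plan=[{"tx": 0, "ty": 0, "tz": 0.0015, "yaw": 0, "fingers": -1}, {"tx": 0, "ty": 0, "tz": 0, "yaw": 0, "fingers": -1}, {"tx": 0, "ty": 0, "tz": 0, "yaw": 0, "fingers": -1}])

```text
t: 3.75
ee_pos: [0.6374, -0.0982, 0.157]
tool_rot: [3.13, 0.271, 0.002]
ft_force: [-1.9, 1.6, 9.6]
width: 0.0
```

Force has jumped to 9.6 N with hardly any movement, so the cap is at its bottom stop. I'll push slightly more to be sure, hold, then lift.

Emit:
drive_tool(plan=[{"tx": 0, "ty": 0, "tz": 0.0007, "yaw": 0, "fingers": -1}, {"tx": 0, "ty": 0, "tz": 0, "yaw": 0, "fingers": -1}, {"tx": 0, "ty": 0, "tz": 0, "yaw": 0, "fingers": -1}, {"tx": 0, "ty": 0, "tz": 0, "yaw": 0, "fingers": -1}])

```text
t: 4.15
ee_pos: [0.6374, -0.0982, 0.157]
tool_rot: [3.129, 0.271, 0.002]
ft_force: [-5.8, 1.2, 13.0]
width: 0.001
```

Emit:
drive_tool(plan=[{"tx": 0, "ty": 0, "tz": -0.01, "yaw": 0, "fingers": -1}, {"tx": 0, "ty": 0, "tz": -0.03, "yaw": 0, "fingers": -1}, {"tx": 0, "ty": 0, "tz": -0.03, "yaw": 0, "fingers": -1}, {"tx": 0, "ty": 0, "tz": 0, "yaw": 0, "fingers": -1}])

```text
t: 4.55
ee_pos: [0.6392, -0.0988, 0.2305]
tool_rot: [3.127, 0.271, 0.011]
ft_force: [0.6, -0.0, 1.6]
width: 0.001
```

```bash
python3 -c "
from st import *
st([.4935,-.111,.23])"
```

```text
t 4.55 p [ 0.6392 -0.0988  0.2305] f [ 0.6 -0.   1.6] w 0.0008286929233488912 railang 9.9 tilt [ 0.007 -0.002]
d [-0.1456 -0.013  -0.0005]
```

Emit:
drive_tool(plan=[{"tx": -0.035, "ty": -0.003, "tz": 0, "yaw": 0, "fingers": 0}, {"tx": -0.037, "ty": -0.003, "tz": 0, "yaw": 0, "fingers": 0}, {"tx": -0.037, "ty": -0.003, "tz": 0, "yaw": 0, "fingers": 0}, {"tx": -0.036, "ty": -0.004, "tz": 0, "yaw": 0, "fingers": 0}, {"tx": 0, "ty": 0, "tz": 0, "yaw": 0, "fingers": 0}, {"tx": 0, "ty": 0, "tz": 0, "yaw": 0, "fingers": 0}])

```text
t: 5.15
ee_pos: [0.4912, -0.1104, 0.2247]
tool_rot: [-3.13, -0.27, 0.0]
ft_force: [0.0, -0.4, 1.6]
width: 0.5
```

```bash
python3 -c "
from st import *
import pickle
st([.4935,-.111,.2])
c=shot('wrist'); pickle.dump(c,open('w2.pkl','wb'))
print(proj(c,[[.4935,-.111,.076]]))
h=cv2.cvtColor(c['img'],cv2.COLOR_RGB2HSV); H,S,V=h[...,0],h[...,1],h[...,2]
m=((H<8)|(H>172))&(S>150)&(V>60); n,l,s,ce=cv2.connectedComponentsWithStats(m.astype(np.uint8)); print([ (s[i],ce[i]) for i in range(1,n) if s[i,4]>40])
cv2.imwrite('pics/w2.png',c['img'][:,:,::-1])"
```

```text
t 5.15 p [ 0.4912 -0.1104  0.2247] f [ 0.  -0.4  1.6] w 0.49991231670531894 railang 9.86 tilt [-0.  0.]
d [0.0022 0.001  0.0247]
[[258.99857062 179.96428418]]
[(array([246, 156,  19,  41, 714], dtype=int32), array([255.232493  , 176.04901961]))]
```

View pics/w2.png

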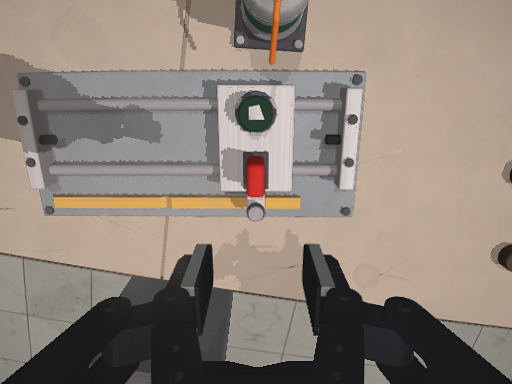

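The handle shows at columns 246–264, rows 156–196, the notch in the brass strip near (168,203), and the ball guide at (256,212).

```bash
python3 -c "
from st import *
import pickle
c=pickle.load(open('w2.pkl','rb'))
th=np.radians(9.8); R=np.array([[np.cos(th),-np.sin(th)],[np.sin(th),np.cos(th)]]); o=np.array([.4978,-.0432])
def L(n,u,v,z): p=onz(c,u,v,z); print(n,p.round(4),(R.T@(p[:2]-o)).round(4)); return p
p=L('h -x edge',256,196.5,.076)
L('h +x edge',256,166,.076)
L('hl',246,185,.076);L('hr',264.7,185,.076)
L('guide',256,212,.04)
for u in (166,168,170): L('notch',u,203,.014)
L('strip end',300,203,.014);L('stripend2',54,203,.014)
cv2.imwrite('pics/w2z.png',cv2.resize(c['img'][145:225,130:310],None,fx=4.4,fy=4.4,interpolation=cv2.INTER_CUBIC)[:,:,::-1])
"
```

```text
h -x edge [ 0.4787 -0.111   0.076 ] [-0.0304 -0.0636]
h +x edge [ 0.5049 -0.1065  0.076 ] [-0.0038 -0.0636]
hl [ 0.4873 -0.101   0.076 ] [-0.0202 -0.0552]
hr [ 0.49   -0.1165  0.076 ] [-0.0202 -0.0709]
guide [ 0.4508 -0.1157  0.04  ] [-0.0587 -0.0634]
notch [ 0.4344 -0.0221  0.014 ] [-0.0588  0.0316]
notch [ 0.4348 -0.0242  0.014 ] [-0.0588  0.0295]
notch [ 0.4352 -0.0263  0.014 ] [-0.0588  0.0274]
strip end [ 0.4586 -0.1612  0.014 ] [-0.0588 -0.1096]
stripend2 [0.4135 0.0978 0.014 ] [-0.0591  0.1533]
```

View pics/w2z.png

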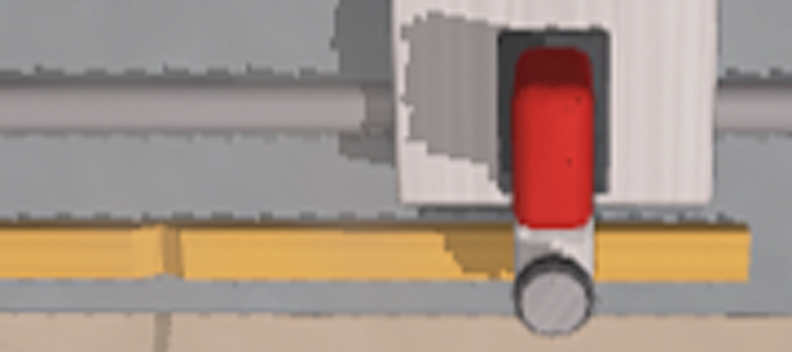

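The handle centre is near (0.4927, -0.108) and the notch about 95 mm further along. Descending.

Emit:
drive_tool(plan=[{"tx": 0.002, "ty": -0.002, "tz": 0.03, "yaw": 0, "fingers": 0}, {"tx": 0, "ty": 0, "tz": 0.04, "yaw": 0, "fingers": 0}, {"tx": 0, "ty": 0, "tz": 0.035, "yaw": 0, "fingers": 0}, {"tx": 0, "ty": 0, "tz": 0.025, "yaw": 0, "fingers": 0}, {"tx": 0, "ty": 0, "tz": 0, "yaw": 0, "fingers": 0}, {"tx": 0, "ty": 0, "tz": 0, "yaw": 0, "fingers": 0}])

```text
t: 5.8
ee_pos: [0.4941, -0.108, 0.0953]
tool_rot: [-3.129, -0.272, 0.001]
ft_force: [0.4, 0.3, 0.2]
width: 0.498
```

```bash
python3 -c "
from st import *
st([.4927,-.108,.065])"
```

```text
t 5.8 p [ 0.4941 -0.108   0.0953] f [0.4 0.3 0.2] w 0.49807225862318233 railang 9.92 tilt [-0.001  0.   ]
d [-0.0014 -0.0002  0.0303]
```

Emit:
drive_tool(plan=[{"tx": -0.001, "ty": 0, "tz": 0.015, "yaw": 0, "fingers": 0}, {"tx": 0, "ty": 0, "tz": 0.01, "yaw": 0, "fingers": 0}, {"tx": 0, "ty": 0, "tz": 0.005, "yaw": 0, "fingers": 0}, {"tx": 0, "ty": 0, "tz": 0, "yaw": 0, "fingers": 0}])

```text
t: 6.2
ee_pos: [0.4926, -0.1082, 0.0652]
tool_rot: [-3.13, -0.271, 0.0]
ft_force: [-0.2, 0.8, 1.4]
width: 0.5
```

Emit:
drive_tool(plan=[{"tx": 0, "ty": 0, "tz": 0, "yaw": 0, "fingers": -0.3}, {"tx": 0, "ty": 0, "tz": 0, "yaw": 0, "fingers": -0.5}, {"tx": 0, "ty": 0, "tz": 0, "yaw": 0, "fingers": -1}, {"tx": 0, "ty": 0, "tz": 0, "yaw": 0, "fingers": -1}, {"tx": 0, "ty": 0, "tz": 0, "yaw": 0, "fingers": -1}])

```text
t: 6.7
ee_pos: [0.4931, -0.1084, 0.0659]
tool_rot: [3.13, 0.271, 0.002]
ft_force: [-2.4, 1.0, 6.3]
width: 0.176
```

```bash
python3 -c "
from st import *
st([.4927,-.108,.065])"
```

```text
t 6.7 p [ 0.4931 -0.1084  0.0659] f [-2.4  1.   6.3] w 0.1757922740083652 railang 9.89 tilt [ 0.001 -0.   ]
d [-0.0003 -0.0004  0.0009]
```

Gripped: the opening is 15 mm. There is 6 N upward, so the fingertips are slightly down on the plate. I'll ease up 1 mm and begin the slide.

Emit:
drive_tool(plan=[{"tx": 0, "ty": 0, "tz": -0.001, "yaw": 0, "fingers": -1}, {"tx": 0, "ty": -0.005, "tz": 0, "yaw": 0, "fingers": -1}, {"tx": 0, "ty": -0.01, "tz": 0, "yaw": 0, "fingers": -1}, {"tx": 0, "ty": -0.01, "tz": 0, "yaw": 0, "fingers": -1}, {"tx": 0, "ty": -0.01, "tz": 0, "yaw": 0, "fingers": -1}, {"tx": 0, "ty": 0, "tz": 0, "yaw": 0, "fingers": -1}])

```text
t: 7.3
ee_pos: [0.487, -0.0735, 0.066]
tool_rot: [3.129, 0.271, 0.002]
ft_force: [4.4, -0.1, -4.9]
width: 0.177
```

```bash
cat >> st.py <<'E'
th=np.radians(9.8); RR=np.array([[np.cos(th),-np.sin(th)],[np.sin(th),np.cos(th)]])
def sl():
    s=ctrl.observe(); p=RR.T@(s['ee_pos'][:2]-[.4978,-.0432]); print('t',s['t'].round(2),'local',p.round(4),'z',s['ee_pos'][2].round(4),'f local',(RR.T@s['ft_force'][:2]).round(1),s['ft_force'][2].round(1),'w',s['width'].round(3))
E
python3 -c "
from st import *
sl()"
```

```text
Traceback (most recent call last):
  File "st.py", line 10, in sl
    s=ctrl.observe(); p=RR.T@(s['ee_pos'][:2]-[.4978,-.0432]); print('t',s['t'].round(2),'local',p.round(4),'z',s['ee_pos'][2].round(4),'f local',(RR.T@s['ft_force'][:2]).round(1),s['ft_force'][2].round(1),'w',s['width'].round(3))
                                                                         ^^^^^^^^^^^^
AttributeError: 'float' object has no attribute 'round'
```

Emit:
drive_tool(plan=[{"tx": 0.0005, "ty": -0.01, "tz": 0.0004, "yaw": 0, "fingers": -1}, {"tx": 0, "ty": -0.01, "tz": 0, "yaw": 0, "fingers": -1}, {"tx": 0, "ty": -0.01, "tz": 0, "yaw": 0, "fingers": -1}, {"tx": 0, "ty": -0.01, "tz": 0, "yaw": 0, "fingers": -1}, {"tx": 0, "ty": 0, "tz": 0, "yaw": 0, "fingers": -1}])

```text
t: 7.8
ee_pos: [0.4804, -0.0342, 0.066]
tool_rot: [3.129, 0.271, 0.001]
ft_force: [-1.2, -0.4, 0.9]
width: 0.177
```

```bash
sed -i "s/s\['t'\].round(2)/s['t']/" st.py
python3 -c "
from st import *
sl()
shot('wrist','w3.png')"
```

```text
Traceback (most recent call last):
  File "st.py", line 10, in sl
    s=ctrl.observe(); p=RR.T@(s['ee_pos'][:2]-[.4978,-.0432]); print('t',s['t'],'local',p.round(4),'z',s['ee_pos'][2].round(4),'f local',(RR.T@s['ft_force'][:2]).round(1),s['ft_force'][2].round(1),'w',s['width'].round(3))
                                                                                                                                                                                                         ^^^^^^^^^^^^^^^^
AttributeError: 'float' object has no attribute 'round'
```

Emit:
drive_tool(plan=[{"tx": 0, "ty": -0.004, "tz": 0, "yaw": 0, "fingers": -1}, {"tx": 0, "ty": -0.004, "tz": 0, "yaw": 0, "fingers": -1}, {"tx": 0, "ty": 0, "tz": 0, "yaw": 0, "fingers": -1}])

```text
t: 8.1
ee_pos: [0.4791, -0.0265, 0.066]
tool_rot: [3.13, 0.271, 0.001]
ft_force: [1.2, -1.8, 2.1]
width: 0.18
```

Emit:
drive_tool(plan=[{"tx": 0, "ty": -0.002, "tz": 0, "yaw": 0, "fingers": -1}, {"tx": 0, "ty": 0, "tz": 0, "yaw": 0, "fingers": -1}])

```text
t: 8.3
ee_pos: [0.4787, -0.0243, 0.066]
tool_rot: [-3.13, -0.271, -0.001]
ft_force: [1.1, -0.3, 2.2]
width: 0.177
```

Emit:
drive_tool(plan=[{"tx": 0, "ty": -0.002, "tz": 0, "yaw": 0, "fingers": -1}, {"tx": 0, "ty": 0, "tz": 0, "yaw": 0, "fingers": -1}])

```text
t: 8.5
ee_pos: [0.4783, -0.022, 0.066]
tool_rot: [-3.129, -0.271, -0.001]
ft_force: [0.0, 1.3, 3.7]
width: 0.173
```

```bash
sed -i "s/s\['width'\].round(3)/s['width']/; s/s\['ft_force'\]\[2\].round(1)/s['ft_force'][2]/" st.py
python3 -c "
from st import *
sl()
shot('wrist','w3.png')"
```

```text
t 8.5 local [-0.0156  0.0242] z 0.066 f local [0.2 1.3] 3.7071694067614467 w 0.17348948575565
```

View pics/w3.png

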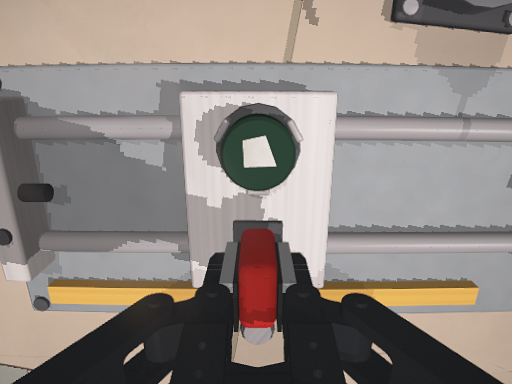

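The handle is held between the pads, with the notch hidden behind the fingers at about row 295. I'll go on in 1 mm steps, by force.

Emit:
drive_tool(plan=[{"tx": 0, "ty": -0.001, "tz": 0, "yaw": 0, "fingers": -1}, {"tx": 0, "ty": 0, "tz": 0, "yaw": 0, "fingers": -1}])

```text
t: 8.75
ee_pos: [0.4781, -0.0209, 0.0659]
tool_rot: [-3.129, -0.271, -0.001]
ft_force: [0.8, 3.5, 6.1]
width: 0.183
```

Emit:
drive_tool(plan=[{"tx": 0, "ty": -0.001, "tz": 0, "yaw": 0, "fingers": -1}, {"tx": 0, "ty": 0, "tz": 0, "yaw": 0, "fingers": -1}])

```text
t: 8.95
ee_pos: [0.4778, -0.0194, 0.0659]
tool_rot: [-3.128, -0.271, -0.0]
ft_force: [-0.4, 7.2, 7.2]
width: 0.176
```

Emit:
drive_tool(plan=[{"tx": 0, "ty": -0.001, "tz": 0, "yaw": 0, "fingers": -1}, {"tx": 0, "ty": 0, "tz": 0, "yaw": 0, "fingers": -1}])

```text
t: 9.15
ee_pos: [0.4776, -0.0178, 0.0659]
tool_rot: [-3.127, -0.271, -0.0]
ft_force: [-1.4, 9.4, 7.0]
width: 0.179
```

Emit:
drive_tool(plan=[{"tx": 0, "ty": -0.001, "tz": 0, "yaw": 0, "fingers": -1}, {"tx": 0, "ty": 0, "tz": 0, "yaw": 0, "fingers": -1}])

```text
t: 9.35
ee_pos: [0.4774, -0.0168, 0.0659]
tool_rot: [-3.127, -0.271, -0.0]
ft_force: [-1.0, 10.3, 7.5]
width: 0.179
```

The carriage is now pulling forward with about 10 N, so the ball is on the notch's near flank. I'll carry on until the force crosses zero.

Emit:
drive_tool(plan=[{"tx": 0, "ty": -0.001, "tz": 0, "yaw": 0, "fingers": -1}, {"tx": 0, "ty": 0, "tz": 0, "yaw": 0, "fingers": -1}])

```text
t: 9.55
ee_pos: [0.4773, -0.0161, 0.0659]
tool_rot: [-3.128, -0.271, -0.0]
ft_force: [-1.7, 7.7, 6.8]
width: 0.18
```

Emit:
drive_tool(plan=[{"tx": 0, "ty": -0.001, "tz": 0, "yaw": 0, "fingers": -1}, {"tx": 0, "ty": 0, "tz": 0, "yaw": 0, "fingers": -1}])

```text
t: 9.75
ee_pos: [0.4772, -0.0158, 0.0659]
tool_rot: [-3.129, -0.271, -0.001]
ft_force: [-0.4, 3.3, 4.4]
width: 0.175
```

Emit:
drive_tool(plan=[{"tx": 0, "ty": -0.001, "tz": 0, "yaw": 0, "fingers": -1}, {"tx": 0, "ty": 0, "tz": 0, "yaw": 0, "fingers": -1}])

```text
t: 9.95
ee_pos: [0.4771, -0.0156, 0.0659]
tool_rot: [3.13, 0.271, 0.001]
ft_force: [0.6, -0.7, 4.8]
width: 0.177
```

The force went from +7.7 to +3.3 to -0.7 N while the TCP stayed put, so the ball is seated at the notch's middle. One last check with no net push.

Emit:
drive_tool(plan=[{"tx": 0, "ty": 0, "tz": 0, "yaw": 0, "fingers": -1}, {"tx": 0, "ty": 0, "tz": 0, "yaw": 0, "fingers": -1}, {"tx": 0, "ty": 0, "tz": 0, "yaw": 0, "fingers": -1}])

```text
t: 10.25
ee_pos: [0.4772, -0.0156, 0.0659]
tool_rot: [3.13, 0.271, 0.001]
ft_force: [0.8, -0.2, 5.4]
width: 0.178
```

```bash
python3 -c "
from st import *
for i in range(3): c=shot('scene'); sl()
a=shot('top')
A=cv2.resize(a['img'][120:260,200:340],None,fx=4,fy=4,interpolation=cv2.INTER_CUBIC)
cv2.imwrite('pics/f.png',A[:,:,::-1])"
```

```text
t 10.3 local [-0.0156  0.0307] z 0.0659 f local [ 0.7 -0.1] 5.366563474658291 w 0.1752984264876083
t 10.35 local [-0.0156  0.0308] z 0.0659 f local [ 0.8 -0. ] 5.506324104365775 w 0.17424436326560683
t 10.4 local [-0.0156  0.0308] z 0.0659 f local [ 1.4 -0.8] 5.9528670459298745 w 0.1766832142687742
```

View pics/f.png

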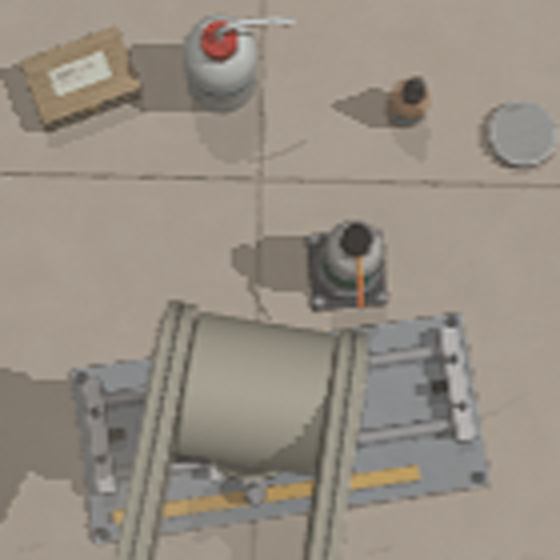

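The bystanders look undisturbed, the canister still stands in place, and the ball guide at crop (255,490) is over the notch. The rail force is about 0 and steady, so I'm handing in.

```bash
python3 -c "
from rig import ctrl
print(ctrl.job_done())"
```

```text
the job is handed in; nothing more can be done
None
```

The job is done and handed in at about 10.4 s of the 59 s allowed.

- **Cap:** With the carriage still at its loading end, I pushed the nozzle cap down with the closed fingertips. It travelled about 5.5 mm from where I first felt contact, then stopped hard at 13 N, well over the 6 N it needs. I lifted off and the force on the tool fell to near zero. I did not measure the cap's height after it sprang back; the last top view only shows the canister and cap in place.
- **Slide:** I gripped the red handle, with the opening reading about 15 mm on the 16 mm bar, and slid the carriage about 94 mm along the rail. The force went from drag to about 10 N of forward pull, then back to about 0 N while the carriage held its place. That is the ball seated in the middle of the notch. The place agrees with the notch position seen in the camera image, about 30 to 32 mm from the rail's centre against 30.8 mm felt.
- **At hand-in:** The force along the rail was 0 to -0.8 N and the position was steady. The fingers were still gripping, and the far stop was not touched. The bystanders in the final cropped view were where they had been; that crop left out the loupe, the brush and the two round samples.

Two checks were not fully clean. A steady upward force of about 5 to 6 N remained on the tool, probably the fingertips pressing lightly on the carriage. The seated ball itself was hidden from the cameras, so the seating rests on the force signature and position.

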